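# Lean the tall carton back and load it on the toe of the carrier

### The job

Load the tall red carton that stands in front of the black angle plate onto the small blue carrier without ever lifting the carton off the bench. Tip it back until it leans on the plate by itself, slide the carrier's steel blade flat and square under its raised front until the stop is almost at the carton, then tip the carton forward again so that it stands flat on the blade, close to the stop, and let go once it is steady. Leave the other parts where they are.

Things in the scene. Friction and masses are not known exactly. Their poses are not given: they have to be found in the camera images.
- carton: Tall red part carton, 60 deep (x) x 90 wide (y) x 136 mm high, 0.55 to 1 kg, standing with its rear face 42 to 54 mm before the angle plate. Origin: centre of its underside; x points to its rear, to the plate. Balances at 24 degrees; past that it falls on the plate's top edge and stays at 27 to 38 degrees, front edge 27 to 36 mm up. Let fall upright, it rocks for seconds.
- carton_rear_edge (a point): Middle of the carton's rear bottom edge, 30 mm from the carton's origin along its x: the edge it is tipped on, which stays on the bench.
- angle_plate: Heavy dark cast-iron angle plate, fixed: upright wall 100 wide (y) x 70 high x 13 mm thick, foot and webs behind it, 65 mm deep over all. Origin: bottom centre of its front face, which looks along its -x, to the carton and the robot. The space above and behind its wall is free.
- carrier: Loose carton carrier, 0.45 kg, standing flat: bright base plate 3 mm thick and 70 mm wide (y), with a blue upright stop 72 mm high. Origin: bench level, middle of the stop's front face; x points along the blade, which reaches 51 mm ahead of the stop (last 7 mm only 2 mm thick). Behind the stop the base runs 70 mm to -x, under the arched handle.
- carrier_grip (a point): Middle of the carrier's black handle grip: a bar 17 mm thick and 40 mm long along the carrier's x, 55 mm up, this point 32 mm behind the stop's front face. Pinch it across y from above. A dark can 100 mm high and other fixed parts, up to 160 mm high, stand beside the places where the carrier can be: carry it above or clear of them.
- dist_cap: Bystander, to be left alone: black distributor cap with towers, 62x72x52 mm. Origin: centre of its underside.
- box_yellow: Bystander, to be left alone: flat yellow part carton, 60x97x32 mm. Origin: centre of its underside.
- box_white: Bystander, to be left alone: small carton in white, blue and red, 48x55x34 mm. Origin: centre of its underside.
- tin_red: Bystander, to be left alone: red and silver paint tin, 58 mm across, 62 mm high. Origin: centre of its underside.
- elbow: Bystander, to be left alone: grey cast pipe elbow, 62x82x50 mm. Origin: centre of its underside.

How it is judged:
By the outcome, as a careful person would: the job done as asked, in the order asked, and still so for the second after the job is handed in, with the robot touching nothing.
It also fails if it takes over 72 s, if anything falls off the work surface, if the arm or the gripper's body presses on something with over 40 N, if the wrist force passes 120 N, or if a joint passes its speed limit or range.

### The arm

A 6-joint arm with a two-finger parallel gripper is mounted at the origin on a cart in front of the work surface, level with it; the furniture and walls round the work are solid. World frame = base frame: x ahead of the robot, y to its left, z up, the work surface at z = 0. Lengths are in mm, angles in degrees, forces in N, time in s.
With the tool pointing down it reaches from about 350 to 850 mm from the base axis. Payload 8.1 kg.
Tool frame: the origin (TCP) lies at the very end of the fingers, on their centre line; the grasp point (between the pads) lies r.tcp_to_grasp behind it (r.tcp_to_grasp is the distance from the TCP to the grasp point, in mm); z points along the fingers, y is the line along which they close (so a half turn about z gives the same grasp; the last joint's range is limited). The gripper opens to 85 mm and grips with 20 to 120 N. Pads are 22 mm wide; open, the fingers measure 114 mm over their backs; the gripper's body (76 mm by 85 mm) begins 54 mm behind the grasp point. The pads swing forward as they close: fully open they stand 13 mm farther back than shut.
Start: joints at [-81.268, 7.471, 85.268, -0, 87.261, -4.893], TCP at [141.359, -583.115, 231.292] pointing down, gripper open.
Joint ranges: [-169.43, 169.43], [-51.17, 129.36], [1.28, 143.12], [-76.62, 256.62], [0, 156.53], [-152.29, 152.29]. Speed limits (degrees/s): [136.94, 136.94, 159.86, 180, 180, 180].

### API

Orientations are given as [roll, pitch, yaw] about the fixed x, y, z axes, in that order (R = Rz(yaw) Ry(pitch) Rx(roll)).
In Python, from bench import sense, viewer, order, r gives the robot as it stands.
- The arm moves only by the tool carry_out, never from a script. Its argument "increments" is one flat list of numbers, 7 for each row, row after row: the shift along the tool's x, y, z as a fraction of full scale, then the turn, a rotation vector about the tool's x, y, z as a fraction of full scale, then the opening, from -1 (shut) to 1 (fully open). A call has exactly 10 rows; each row is the pose to reach, as a shift and turn from the pose commanded when the call began, along the tool's axes at that moment, turning the shorter way round; what a row does not reach only later rows make up. Full scale, the value 1, is 400 mm for a shift and 2 pi rad for a turn. A row lasts 1/8 s, in which the tool goes at most 62.5 mm and 10.7 degrees, less where a joint would pass 70% of its speed; a pose out of reach is approached as far as the arm can. A call with a number of a shift or a turn outside -1 to 1 is refused whole. A call with a gripper value outside its range is refused whole. The fingers move at their own pace and stop on an object; "force" is the grip in N (left out, the last holds). Time passes only in rows, so rows that repeat a pose let the fingers close, or fill a call up. It gives the time, the measured TCP pose, the force, the opening and the grip force at its end, in the units of the state.
- sense(): the state, without advancing time (a new reading comes with each control period).
- viewer.snapshot(name): name is "scene" or "top"; returns the picture (480x640x3 uint8, red, green, blue); there is no depth.
- viewer.get_calibration(name): a dict with "fx", "fy", "cx", "cy" (pixels), "R" (3x3) and "t" (3): a world point X has camera coordinates R X + t. Camera axes: x right, y down, z forward; pixel columns grow to the right and rows downward; lengths in mm; the calibration is good to about 2 mm. A picture is of the moment at which its call begins. get_calibration takes no time and is no camera call.
- order.hand_in(): hands the job in; it is judged then, once.
The state is a dict: "time": time; "joint_pos": joint angles; "qd": joint speeds; "joint_efforts": joint torques, N m; "tool_pos": TCP position; "tcp_rot": TCP orientation; "ft_force": force on the tool from outside, world axes, zero at the start; "wrist_torque": the same for the moment, N m; "finger_gap": finger opening in mm; "grip_force": force on a finger pad.
Only numpy, scipy, OpenCV 4.12 (cv2) and the standard library are available. Lean on these libraries where they do the work, as an engineer would, in place of code of your own. Each camera call takes 0.05 s, during which the arm holds its last target. There are 200 camera calls.

## Working session

There is one attempt and no reset: what is moved stays moved. The work goes in short steps, Python scripts to look and compute and a tool call to move; the robot and the scene stay as the last step left them, time stands still between calls to the robot, and variables do not carry over. Pictures are saved under pics/ and viewed, at most 10 in all, crops included, and the job is handed in when it is done.

Besides the shell and the picture viewer there is one more tool, called after "Request:" in YAML: its name, and indented under it one key for each argument. carry_out: Moves the arm, as the interface text tells. Its arguments: {"type":"object","properties":{"increments":{"type":"array"},"force":{"type":"number"}},"required":["increments"]}

```bash
mkdir -p pics; ls
python3 - <<'E'
from bench import sense, viewer, order, r
import cv2
s=sense(); print({k:s[k] for k in('time','tool_pos','tcp_rot','finger_gap','ft_force')}, r.tcp_to_grasp)
for n in('scene','top'):
    im=viewer.snapshot(n); cv2.imwrite(f'pics/{n}0.png',im[:,:,::-1]); c=viewer.get_calibration(n); print(n,c)
E
```

```text
pics
{'time': 0.0, 'tool_pos': array([ 141.29154875, -582.57495879,  230.27420151]), 'tcp_rot': array([-1.79897001e+02, -9.23031774e-03,  1.36291646e+01]), 'finger_gap': 85.51245875558999, 'ft_force': array([-0.29321685,  0.16719055, -0.28165963])} 18.700000000000003
scene {'fx': 624.9475666669523, 'fy': 624.9475666669523, 'cx': 326.67332013061025, 'cy': 242.34588606338625, 'R': array([[-0.67913461,  0.73400381,  0.00381928],
       [ 0.62529169,  0.58125858, -0.52071947],
       [-0.38443006, -0.35125045, -0.8537193 ]]), 't': array([ 528.54014332, -134.98833593, 1602.25228912])}
top {'fx': 608.0186057720719, 'fy': 608.0186057720719, 'cx': 315.4593382594188, 'cy': 242.93713781080683, 'R': array([[ 7.95434885e-04, -9.99987029e-01, -5.03083744e-03],
       [-9.87014885e-01,  2.29916834e-05, -1.60628815e-01],
       [ 1.60626847e-01,  5.09328120e-03, -9.87002064e-01]]), 't': array([-246.73388855,  515.50287675, 1122.8672637 ])}
```

View pics/scene0.png

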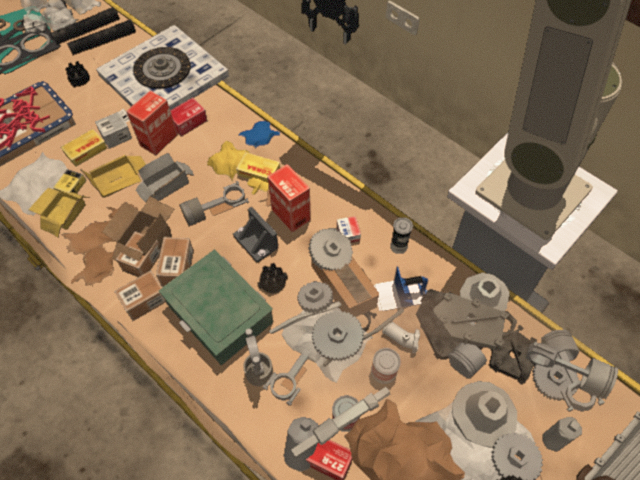

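View pics/top0.png

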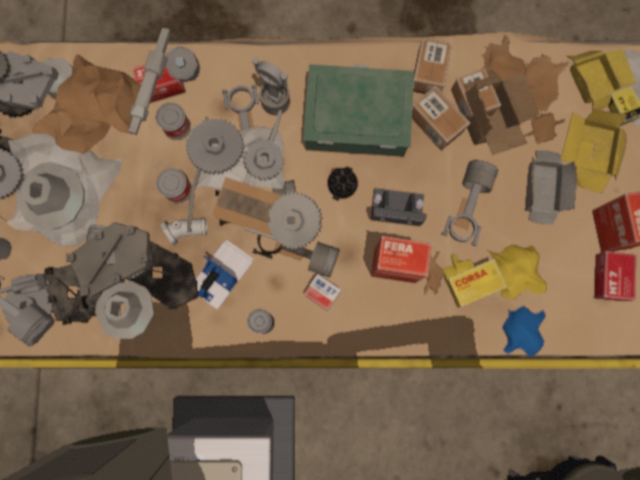

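The scene view shows the carton at about (290,198), the plate at (257,235) and the carrier at (402,287). In the top view they are at (403,258), (398,205) and (222,275). I'll zoom in on both.

Run:
```python
import cv2
a=cv2.imread('pics/top0.png')[160:340,180:450]; cv2.imwrite('pics/topc.png',cv2.resize(a,None,fx=2.96,fy=2.96,interpolation=cv2.INTER_CUBIC))
a=cv2.imread('pics/scene0.png')[155:320,220:440]; cv2.imwrite('pics/scenec.png',cv2.resize(a,None,fx=3.6,fy=3.6,interpolation=cv2.INTER_CUBIC))
```

```text
(no output)
```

View pics/topc.png

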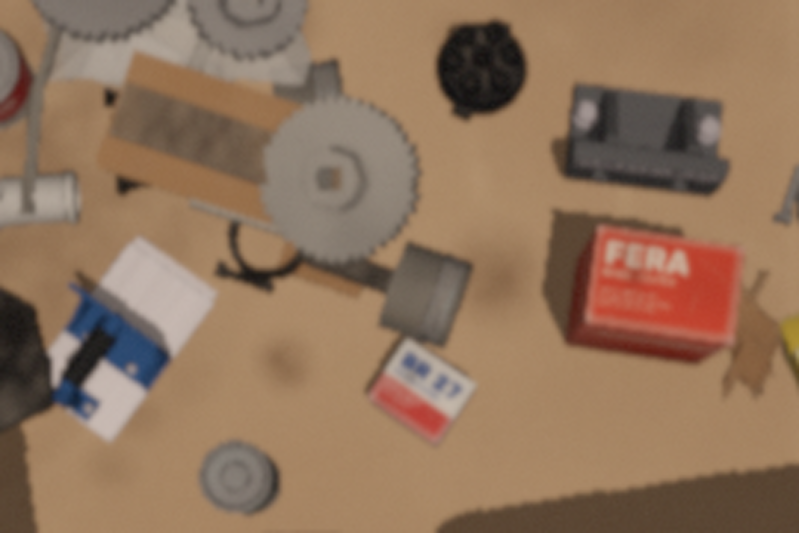

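View pics/scenec.png

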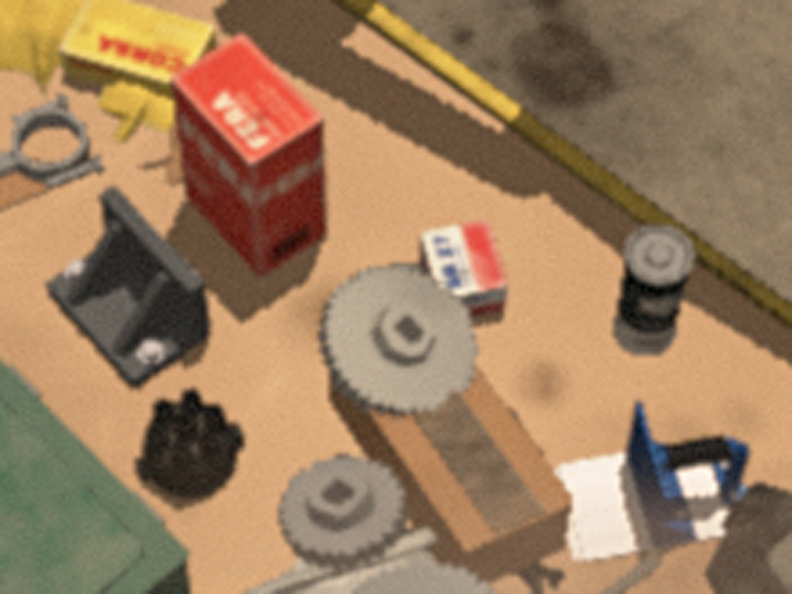

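The top crop shows the carton's top face at about (598,226)-(742,247)-(733,347)-(587,320). The wall's top front edge runs roughly (568,175)-(722,190), and the blade tip corners are near (143,237) and (217,295). The handle bar runs about (108,330)-(72,378). The can stands at (237,478), with the low white box between. Next I'll turn these into positions.

```bash
cat > h.py <<'E'
import numpy as np, cv2
from bench import viewer, sense
def ray(n,uv):
    c=viewer.get_calibration(n); R=np.array(c['R']); t=np.array(c['t'])
    d=np.array([(uv[0]-c['cx'])/c['fx'],(uv[1]-c['cy'])/c['fy'],1.])
    return -R.T@t, R.T@d
def onz(n,uv,z):
    C,d=ray(n,uv); return C+d*(z-C[2])/d[2]
def proj(n,X):
    c=viewer.get_calibration(n); p=np.array(c['R'])@X+np.array(c['t'])
    return np.array([c['fx']*p[0]/p[2]+c['cx'],c['fy']*p[1]/p[2]+c['cy']])
def two(u1,u2):
    A,b=[],[]
    for n,u in(('top',u1),('scene',u2)):
        C,d=ray(n,u); d/=np.linalg.norm(d); P=np.eye(3)-np.outer(d,d); A.append(P); b.append(P@C)
    return np.linalg.lstsq(np.vstack(A),np.hstack(b),rcond=None)[0]
def quad(mask):
    cs,_=cv2.findContours(mask.astype('uint8'),cv2.RETR_EXTERNAL,cv2.CHAIN_APPROX_NONE)
    c=max(cs,key=cv2.contourArea); return cv2.boxPoints(cv2.minAreaRect(c)),cv2.contourArea(c),c
T=lambda u,v:(180+u/2.96-.33,160+v/2.96-.33)
S=lambda u,v:(220+u/3.6-.36,155+v/3.6-.36)
E
python3 - <<'E'
from h import *
np.set_printoptions(precision=1,suppress=True)
a=cv2.imread('pics/top0.png').astype(int); b,g,r_=a[...,0],a[...,1],a[...,2]
sub=np.zeros(a.shape[:2],bool); sub[220:300,365:440]=1
print('col',a[228:285:3,400])
for th in(140,170,190,205):
    m=sub&(r_>th)&(r_>1.5*b)&(g<150)&(r_-g>90)
    m=cv2.morphologyEx(m.astype('uint8'),cv2.MORPH_CLOSE,np.ones((7,7)))
    q,A,c=quad(m); print(th,A,[onz('top',p,136)[:2] for p in q])
print('carton hand top', [onz('top',T(*p),136)[:2] for p in((598,226),(742,247),(733,347),(587,320))])
print('carton scene top',[onz('scene',S(*p),136)[:2] for p in((240,37),(323,122),(250,163),(176,77))])
print('carton scene bottom corner',[onz('scene',S(*p),0)[:2] for p in((262,275),(325,238),(188,188))])
print('carton bottom front top view',[onz('top',T(*p),0)[:2] for p in((570,343),(700,362))])
print('plate wall top front',[onz('top',T(*p),70)[:2] for p in((570,158),(724,180))])
print('plate wall foot front',[onz('top',T(*p),0)[:2] for p in((567,176),(719,192))])
print('plate scene wall top',[onz('scene',S(*p),70)[:2] for p in((115,188),(207,285),(103,190),(195,290))])
print('plate scene bottom',[onz('scene',S(*p),0)[:2] for p in((207,330),)])
print('blade tip',[onz('top',T(*p),2)[:2] for p in((143,237),(217,295),(110,441),(50,375))])
print('blade scene',[onz('scene',S(*p),2)[:2] for p in((557,463),(577,560),(635,550))])
print('handle top',[onz('top',T(*p),63)[:2] for p in((105,333),(75,375))],'scene',[onz('scene',S(*p),63)[:2] for p in((672,450),(728,447))])
m=sub*0; m[225:320,180:240]=1
w=(m>0)&(a.min(2)>150)&(a.max(2)-a.min(2)<50)
q,A,c=quad(w); print('white',A,[onz('top',p,3)[:2] for p in q])
E
```

```text
col [[101 135 168]
 [101 134 168]
 [ 94 125 158]
 [ 54  74 103]
 [ 73  90 175]
 [109 129 187]
 [142 162 194]
 [128 149 193]
 [ 69  90 189]
 [ 75  97 191]
 [ 57  76 191]
 [ 71  94 193]
 [ 69  91 192]
 [ 52  71 192]
 [ 81 100 186]
 [ 53  68 136]
 [ 39  52 112]
 [ 28  40 100]
 [ 91 124 159]]
140 969.5 [array([ 458.1, -358.2]), array([ 509.1, -366.2]), array([ 497.5, -446.3]), array([ 446.6, -437.6])]
170 969.5 [array([ 458.1, -358.2]), array([ 509.1, -366.2]), array([ 497.5, -446.3]), array([ 446.6, -437.6])]
190 261.5 [array([ 461.5, -359.7]), array([ 490.7, -366. ]), array([ 475.4, -441.3]), array([ 446.3, -434.8])]Traceback (most recent call last):
  File "<stdin>", line 9, in <module>
  File "h.py", line 19, in quad
    c=max(cs,key=cv2.contourArea); return cv2.boxPoints(cv2.minAreaRect(c)),cv2.contourArea(c),c
ValueError: max() iterable argument is empty
```

Run:
```python
from h import *
np.set_printoptions(precision=1,suppress=True)
a=cv2.imread('pics/top0.png').astype(int); b,g,r_=a[...,0],a[...,1],a[...,2]
sub=np.zeros(a.shape[:2],bool); sub[220:300,365:440]=1
for th in(155,165):
    m=sub&(r_>th)&(r_-g>65)
    m=cv2.morphologyEx(m.astype('uint8'),cv2.MORPH_CLOSE,np.ones((9,9)))
    q,A,c=quad(m); print(th,A,[onz('top',p,136)[:2] for p in q])
P=lambda n,l,z,f:print(n,*[onz('top' if f is T else 'scene',f(*p),z)[:2] for p in l])
P('carton top', ((598,226),(742,247),(733,347),(587,320)),136,T)
P('carton scene top',((240,37),(323,122),(250,163),(176,77)),136,S)
P('carton scene bot',((262,275),(325,238),(188,188)),0,S)
P('carton bot top',((570,343),(700,362)),0,T)
P('plate wall top front',((570,158),(724,180)),70,T)
P('plate wall foot front',((567,176),(719,192)),0,T)
P('plate scene wall top',((115,188),(207,285),(103,190),(195,290)),70,S)
P('blade tip',((143,237),(217,295),(110,441),(50,375)),2,T)
P('blade scene',((557,463),(577,560),(635,550)),2,S)
P('handle top',((105,333),(75,375)),63,T); P('handle scene',((672,450),(728,447)),63,S)
P('can',((237,478),),100,T);P('can',((660,250),),100,S)
```

```text
155 1541.5 [array([ 454.8, -354.3]), array([ 512.7, -363.9]), array([ 499.3, -450.4]), array([ 441.7, -440.1])]
165 1494.0 [array([ 455.3, -355. ]), array([ 511.5, -363.9]), array([ 499., -450.]), array([ 443. , -440.5])]
carton top [ 512.5 -363.5] [ 499.8 -448.6] [ 440.3 -441.5] [ 456.3 -356.1]
carton scene top [ 445.3 -438. ] [ 458.1 -351.1] [ 512.5 -362.7] [ 496.7 -445.2]
carton scene bot [ 509.3 -363.4] [ 458.2 -352.8] [ 493.  -451.7]
carton bot top [ 457.4 -357.9] [ 444.7 -443.8]
plate wall top front [ 567.8 -353.4] [ 553.6 -450.7]
plate wall foot front [ 570.4 -357.5] [ 559.4 -459.5]
plate scene wall top [ 556.5 -448.9] [ 568.5 -350.7] [ 563.  -453.5] [ 576.5 -353.6]
blade tip [528.4 -72.9] [ 489.2 -123.2] [392.3 -54.4] [435.8 -13.5]
blade scene [ 483.1 -121.6] [527.1 -67.4] [496.7 -45. ]
handle top [456.8 -59.6] [430.3 -41.5]
handle scene [454.9 -57.6] [429.6 -33.4]
can [ 365.  -147.8]
can [ 366.5 -144.2]
```

```bash
cat >> h.py <<'E'
from scipy.spatial.transform import Rotation as Ro
import json,os
def cmd():
    return np.array(json.load(open('cmd.json'))[0]),Ro.from_quat(json.load(open('cmd.json'))[1])
def save(p,R): json.dump([list(map(float,p)),list(map(float,R.as_quat()))],open('cmd.json','w'))
def rpy(*a): return Ro.from_euler('xyz',a,degrees=True)
def plan(rows,commit=True):
    """rows: list of (pos,Rot,opening_mm); prints increments, stores the last as commanded"""
    p0,R0=cmd(); out=[]
    for p,R,o in rows:
        sh=R0.inv().apply(np.array(p)-p0)/400; tv=(R0.inv()*R).as_rotvec()/(2*np.pi)
        out.append(np.r_[np.round(sh,4),np.round(tv,4),round(o/42.5-1,2)]+0.)
    for o in out: print(','.join('%g'%v for v in o)+',')
    o=out[-1]
    if commit: save(p0+R0.apply(o[:3]*400),R0*Ro.from_rotvec(o[3:6]*2*np.pi))
def state():
    s=sense(); print('t%.2f'%s['time'],s['tool_pos'].round(1),s['tcp_rot'].round(2),'gap%.1f grip%.1f'%(s['finger_gap'],s['grip_force']),s['ft_force'].round(1),s['joint_pos'].round(0))
def about(axis,c,deg,p,R):
    Q=Ro.from_rotvec(np.deg2rad(deg)*np.array(axis)); return np.array(c)+Q.apply(np.array(p)-c),Q*R
E
python3 - <<'E'
from h import *
np.set_printoptions(precision=1,suppress=True)
save([141.359,-583.115,231.292],rpy(180,0,13.625))
R=rpy(180,0,81.3)
plan([([477,-401.5,200],R,85)]*8+[([477,-401.5,175],R,85)]*2)
plan([([477,-401.5,150],R,85)]*3+[([477,-401.5,108],R,85)]*4+[([477,-401.5,108],R,70)]*3)
for a,b in(((50,350),(705,540)),((38,325),(712,505)),((50,350),(700,560))): print(two(T(*a),S(*b)))
E
```

```text
0.9224,-0.2436,0.0782,0,0,-0.188,1,
0.9224,-0.2436,0.0782,0,0,-0.188,1,
0.9224,-0.2436,0.0782,0,0,-0.188,1,
0.9224,-0.2436,0.0782,0,0,-0.188,1,
0.9224,-0.2436,0.0782,0,0,-0.188,1,
0.9224,-0.2436,0.0782,0,0,-0.188,1,
0.9224,-0.2436,0.0782,0,0,-0.188,1,
0.9224,-0.2436,0.0782,0,0,-0.188,1,
0.9224,-0.2436,0.1407,0,0,-0.188,1,
0.9224,-0.2436,0.1407,0,0,-0.188,1,
0,0,0.0625,0,0,0,1,
0,0,0.0625,0,0,0,1,
0,0,0.0625,0,0,0,1,
0,0,0.1675,0,0,0,1,
0,0,0.1675,0,0,0,1,
0,0,0.1675,0,0,0,1,
0,0,0.1675,0,0,0,1,
0,0,0.1675,0,0,0,0.65,
0,0,0.1675,0,0,0,0.65,
0,0,0.1675,0,0,0,0.65,
[455.4 -15.   -4.6]
[463.4 -16.5  55.3]
[458.3 -11.9 -25.5]
```

Request:
carry_out:
  increments: [0.9224, -0.2436, 0.0782, 0, 0, -0.188, 1, 0.9224, -0.2436, 0.0782, 0, 0, -0.188, 1, 0.9224, -0.2436, 0.0782, 0, 0, -0.188, 1, 0.9224, -0.2436, 0.0782, 0, 0, -0.188, 1, 0.9224, -0.2436, 0.0782, 0, 0, -0.188, 1, 0.9224, -0.2436, 0.0782, 0, 0, -0.188, 1, 0.9224, -0.2436, 0.0782, 0, 0, -0.188, 1, 0.9224, -0.2436, 0.0782, 0, 0, -0.188, 1, 0.9224, -0.2436, 0.1407, 0, 0, -0.188, 1, 0.9224, -0.2436, 0.1407, 0, 0, -0.188, 1]

```text
time: 1.35
tool_pos: [474.9, -401.0, 172.6]
tcp_rot: [-179.8, -0.1, 81.2]
ft_force: [0.4, 1.0, -0.1]
finger_gap: 85.3
grip_force: 0.0
```

Request:
carry_out:
  increments: [0, 0, 0.0625, 0, 0, 0, 1, 0, 0, 0.0625, 0, 0, 0, 1, 0, 0, 0.0625, 0, 0, 0, 1, 0, 0, 0.1675, 0, 0, 0, 1, 0, 0, 0.1675, 0, 0, 0, 1, 0, 0, 0.1675, 0, 0, 0, 1, 0, 0, 0.1675, 0, 0, 0, 1, 0, 0, 0.1675, 0, 0, 0, 0.65, 0, 0, 0.1675, 0, 0, 0, 0.65, 0, 0, 0.1675, 0, 0, 0, 0.65]

```text
time: 2.6
tool_pos: [477.0, -401.5, 108.2]
tcp_rot: [180.0, 0.0, 81.3]
ft_force: [-0.3, 0.4, -0.2]
finger_gap: 70.3
grip_force: 0.0
```

Run:
```python
from h import *
state(); state(); print(cmd()[0])
y=np.deg2rad(-8.7); ax=[-np.sin(y),np.cos(y),0]; piv=np.array([477+30*np.cos(y),-401.5+30*np.sin(y),0])
p0,R0=cmd()
plan([(*about(ax,piv,a,p0,R0),70) for a in(2,4,6,8,10,12,14,16,18,20)])
print()
p1,R1=p0,R0
plan([(*about(ax,piv,a,p0,R0),70) for a in(22,24,26,28,30,32,34,36,38,39)])
```

```text
t2.60 [ 477.  -401.5  108.2] [1.7999e+02 1.0000e-02 8.1310e+01] gap70.3 grip0.0 [-0.3  0.4 -0.2] [-45.  16.  89.   0.  75. -36.]
t2.60 [ 477.  -401.5  108.2] [1.7999e+02 1.0000e-02 8.1310e+01] gap70.3 grip0.0 [-0.3  0.4 -0.2] [-45.  16.  89.   0.  75. -36.]
[ 476.98227188 -401.50262549  108.012     ]
0,0.0095,-0.0025,0.0056,0,0,0.65,
0,0.019,-0.0046,0.0111,0,0,0.65,
0,0.0286,-0.0064,0.0167,0,0,0.65,
0,0.0383,-0.0078,0.0222,0,0,0.65,
0,0.048,-0.0089,0.0278,0,0,0.65,
0,0.0578,-0.0097,0.0333,0,0,0.65,
0,0.0676,-0.0101,0.0389,0,0,0.65,
0,0.0773,-0.0102,0.0444,0,0,0.65,
0,0.0871,-0.01,0.05,0,0,0.65,
0,0.0969,-0.0094,0.0556,0,0,0.65,

0,0.0095,-0.0024,0.0055,0,0,0.65,
0,0.019,-0.0046,0.0111,0,0,0.65,
0,0.0286,-0.0063,0.0166,0,0,0.65,
0,0.0383,-0.0078,0.0222,0,0,0.65,
0,0.048,-0.0089,0.0277,0,0,0.65,
0,0.0578,-0.0097,0.0333,0,0,0.65,
0,0.0675,-0.0101,0.0388,0,0,0.65,
0,0.0773,-0.0102,0.0444,0,0,0.65,
0,0.0871,-0.01,0.05,0,0,0.65,
0,0.092,-0.0097,0.0527,0,0,0.65,
```

Request:
carry_out:
  increments: [0, 0.0095, -0.0025, 0.0056, 0, 0, 0.65, 0, 0.019, -0.0046, 0.0111, 0, 0, 0.65, 0, 0.0286, -0.0064, 0.0167, 0, 0, 0.65, 0, 0.0383, -0.0078, 0.0222, 0, 0, 0.65, 0, 0.048, -0.0089, 0.0278, 0, 0, 0.65, 0, 0.0578, -0.0097, 0.0333, 0, 0, 0.65, 0, 0.0676, -0.0101, 0.0389, 0, 0, 0.65, 0, 0.0773, -0.0102, 0.0444, 0, 0, 0.65, 0, 0.0871, -0.01, 0.05, 0, 0, 0.65, 0, 0.0969, -0.0094, 0.0556, 0, 0, 0.65]

```text
time: 3.85
tool_pos: [515.3, -407.4, 111.8]
tcp_rot: [-159.9, -0.0, 81.3]
ft_force: [-0.2, 0.2, -0.1]
finger_gap: 70.1
grip_force: 0.3
```

Request:
carry_out:
  increments: [0, 0.0095, -0.0024, 0.0055, 0, 0, 0.65, 0, 0.019, -0.0046, 0.0111, 0, 0, 0.65, 0, 0.0286, -0.0063, 0.0166, 0, 0, 0.65, 0, 0.0383, -0.0078, 0.0222, 0, 0, 0.65, 0, 0.048, -0.0089, 0.0277, 0, 0, 0.65, 0, 0.0578, -0.0097, 0.0333, 0, 0, 0.65, 0, 0.0675, -0.0101, 0.0388, 0, 0, 0.65, 0, 0.0773, -0.0102, 0.0444, 0, 0, 0.65, 0, 0.0871, -0.01, 0.05, 0, 0, 0.65, 0, 0.092, -0.0097, 0.0527, 0, 0, 0.65]

```text
time: 5.1
tool_pos: [550.8, -412.5, 101.7]
tcp_rot: [-140.9, -0.0, 81.3]
ft_force: [1.0, -0.4, 0.0]
finger_gap: 70.4
grip_force: 0.0
```

Run:
```python
from h import *
state(); print(cmd()[0],cmd()[1].as_euler('xyz',degrees=True))
im=np.hstack([cv2.resize(viewer.snapshot('top')[170:320,330:480],(400,400),interpolation=2),cv2.resize(viewer.snapshot('scene')[140:290,200:350],(400,400),interpolation=2)])
cv2.imwrite('pics/lean.png',im[:,:,::-1])
```

```text
t5.10 [ 550.8 -412.5  101.7] [-1.409e+02 -4.000e-02  8.132e+01] gap70.4 grip0.0 [ 1.  -0.4  0. ] [-33.  69.  22. -18. 124. -30.]
[ 550.78937919 -412.79010837  102.82163911] [-1.41012000e+02  1.27222187e-14  8.13050000e+01]
```

View pics/lean.png

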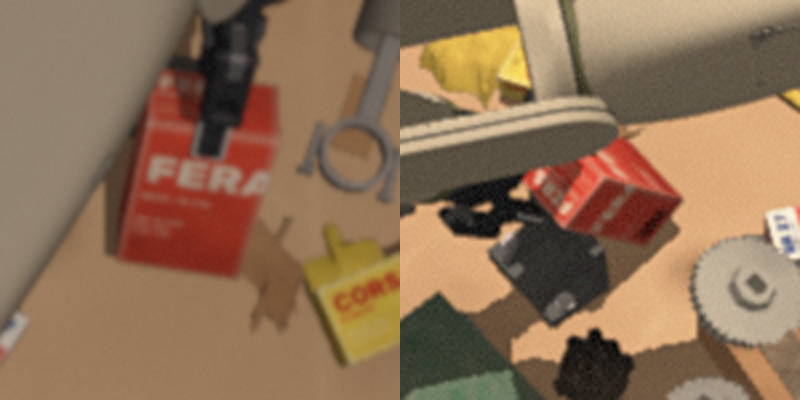

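The carton leans on the plate by itself: its front face fills about (120-280, 80-275) in the left panel, and no wrist force is read. I'll open, back off along the tool and go to the carrier.

Run:
```python
from h import *
p,R=cmd(); q=p-R.apply([0,0,1])*95
D=rpy(180,0,141)
plan([(p,R,85)]*3+[(q,R,85)]*3+[(q+[-60,60,60],D,60)]*4)
p,R=cmd()
plan([([443,-46,230],D,32)]*10)
print(p,q)
```

```text
0,0,0,0,0,0,1,
0,0,0,0,0,0,1,
0,0,0,0,0,0,1,
0,0,-0.2375,0,0,0,1,
0,0,-0.2375,0,0,0,1,
0,0,-0.2375,0,0,0,1,
0.1256,-0.2273,-0.2465,-0.0982,-0.0563,-0.1591,0.41,
0.1256,-0.2273,-0.2465,-0.0982,-0.0563,-0.1591,0.41,
0.1256,-0.2273,-0.2465,-0.0982,-0.0563,-0.1591,0.41,
0.1256,-0.2273,-0.2465,-0.0982,-0.0563,-0.1591,0.41,
0.7046,0.4453,0.0168,0,0,0,-0.25,
0.7046,0.4453,0.0168,0,0,0,-0.25,
0.7046,0.4453,0.0168,0,0,0,-0.25,
0.7046,0.4453,0.0168,0,0,0,-0.25,
0.7046,0.4453,0.0168,0,0,0,-0.25,
0.7046,0.4453,0.0168,0,0,0,-0.25,
0.7046,0.4453,0.0168,0,0,0,-0.25,
0.7046,0.4453,0.0168,0,0,0,-0.25,
0.7046,0.4453,0.0168,0,0,0,-0.25,
0.7046,0.4453,0.0168,0,0,0,-0.25,
[ 549.84847967 -361.82209718  236.66423526] [ 609.87242101 -421.8258076   176.66302527]
```

Request:
carry_out:
  increments: [0, 0, 0, 0, 0, 0, 1, 0, 0, 0, 0, 0, 0, 1, 0, 0, 0, 0, 0, 0, 1, 0, 0, -0.2375, 0, 0, 0, 1, 0, 0, -0.2375, 0, 0, 0, 1, 0.1256, -0.2273, -0.2465, -0.0982, -0.0563, -0.1591, 0.41, 0.1256, -0.2273, -0.2465, -0.0982, -0.0563, -0.1591, 0.41, 0.1256, -0.2273, -0.2465, -0.0982, -0.0563, -0.1591, 0.41, 0.1256, -0.2273, -0.2465, -0.0982, -0.0563, -0.1591, 0.41, 0.1256, -0.2273, -0.2465, -0.0982, -0.0563, -0.1591, 0.41]

```text
time: 6.45
tool_pos: [550.0, -361.0, 238.5]
tcp_rot: [-164.6, -4.5, 116.9]
ft_force: [-0.2, 0.0, 0.6]
finger_gap: 60.1
grip_force: 0.0
```

Run:
```python
from h import *
state(); s=sense(); save(s['tool_pos'],rpy(*s['tcp_rot']))
D=rpy(180,0,141)
plan([([443,-46,230],D,32)]*10)
```

```text
t6.45 [ 550.  -361.   238.5] [-164.61   -4.53  116.87] gap60.1 grip0.0 [-0.2  0.   0.6] [-32.  29.  60. -11. 103. -61.]
0.8191,0.1359,0.052,-0.0394,-0.0213,-0.0649,-0.25,
0.8191,0.1359,0.052,-0.0394,-0.0213,-0.0649,-0.25,
0.8191,0.1359,0.052,-0.0394,-0.0213,-0.0649,-0.25,
0.8191,0.1359,0.052,-0.0394,-0.0213,-0.0649,-0.25,
0.8191,0.1359,0.052,-0.0394,-0.0213,-0.0649,-0.25,
0.8191,0.1359,0.052,-0.0394,-0.0213,-0.0649,-0.25,
0.8191,0.1359,0.052,-0.0394,-0.0213,-0.0649,-0.25,
0.8191,0.1359,0.052,-0.0394,-0.0213,-0.0649,-0.25,
0.8191,0.1359,0.052,-0.0394,-0.0213,-0.0649,-0.25,
0.8191,0.1359,0.052,-0.0394,-0.0213,-0.0649,-0.25,
```

Request:
carry_out:
  increments: [0.8191, 0.1359, 0.052, -0.0394, -0.0213, -0.0649, -0.25, 0.8191, 0.1359, 0.052, -0.0394, -0.0213, -0.0649, -0.25, 0.8191, 0.1359, 0.052, -0.0394, -0.0213, -0.0649, -0.25, 0.8191, 0.1359, 0.052, -0.0394, -0.0213, -0.0649, -0.25, 0.8191, 0.1359, 0.052, -0.0394, -0.0213, -0.0649, -0.25, 0.8191, 0.1359, 0.052, -0.0394, -0.0213, -0.0649, -0.25, 0.8191, 0.1359, 0.052, -0.0394, -0.0213, -0.0649, -0.25, 0.8191, 0.1359, 0.052, -0.0394, -0.0213, -0.0649, -0.25, 0.8191, 0.1359, 0.052, -0.0394, -0.0213, -0.0649, -0.25, 0.8191, 0.1359, 0.052, -0.0394, -0.0213, -0.0649, -0.25]

```text
time: 7.7
tool_pos: [444.8, -47.0, 228.8]
tcp_rot: [-179.8, -0.3, 140.6]
ft_force: [-0.4, 0.5, 1.2]
finger_gap: 31.7
grip_force: 0.0
```

Run:
```python
from h import *
np.set_printoptions(precision=1,suppress=True)
state()
t=viewer.snapshot('top'); s=viewer.snapshot('scene')
cv2.imwrite('pics/t1.png',t[:,:,::-1]);cv2.imwrite('pics/s1.png',s[:,:,::-1])
# expected overlay: carrier outline and handle
a=np.deg2rad(-39); X=np.array([np.cos(a),np.sin(a),0]);Y=np.array([-np.sin(a),np.cos(a),0]); O=np.array([466.7,-65,0])
for n,im in(('top',t),('scene',s)):
    for q in([51,-35,2],[51,35,2],[-70,-35,3],[-70,35,3],[-12,0,63],[-52,0,63],[0,35,72],[0,-35,72]):
        u=proj(n,O+X*q[0]+Y*q[1]+[0,0,q[2]]); im[int(u[1]+.5),int(u[0]+.5)]=(0,255,0)
k=lambda i:cv2.resize(i,(400,400),interpolation=0)
cv2.imwrite('pics/car.png',np.hstack([k(t[220:320,180:280]),k(s[230:330,360:460])])[:,:,::-1])
```

```text
t7.70 [444.8 -47.  228.8] [-179.8   -0.3  140.6] gap31.7 grip0.0 [-0.4  0.5  1.2] [-13. -16. 108.  -0.  89. -63.]
```

View pics/car.png

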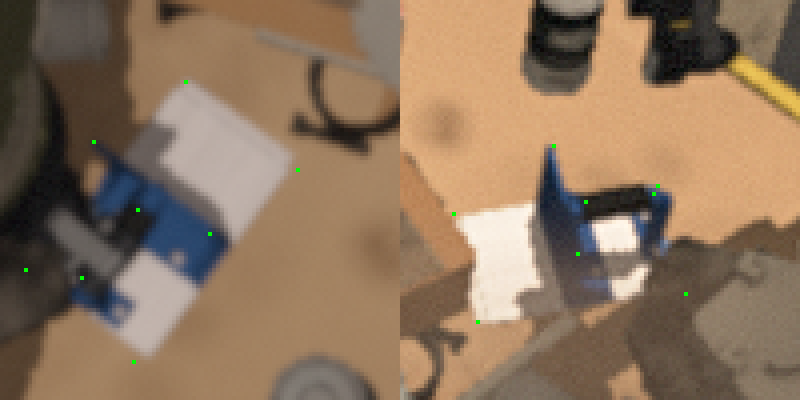

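The handle bar lies at about (95-140, 210-280) in the top panel and (585-655, 192-215) in the scene panel. My markers fit, but the blade's right edge looks a few degrees off in yaw, so I'll fit lines to its edges.

Run:
```python
from h import *
np.set_printoptions(precision=1,suppress=True)
a=cv2.imread('pics/top0.png').astype(int)
w=np.zeros(a.shape[:2],np.uint8); w[225:320,185:262]=1
w&=((a.min(2)>120)&(a.max(2)-a.min(2)<45)).astype('uint8')
n,l,st,c=cv2.connectedComponentsWithStats(w)
for i in np.argsort(-st[1:,4])[:2]+1:
    cs,_=cv2.findContours((l==i).astype('uint8'),0,cv2.CHAIN_APPROX_NONE); k=cs[0]
    ap=cv2.approxPolyDP(k,2.5,True)[:,0]; print(st[i],ap.tolist()); P=[onz('top',p,3)[:2] for p in ap]
    print([np.r_[p,q-p,np.rad2deg(np.arctan2(*(q-p)[::-1]))] for p,q in zip(P,np.roll(P,-1,0))])
# same in the scene view
a=cv2.imread('pics/scene0.png').astype(int)
w=np.zeros(a.shape[:2],np.uint8); w[275:320,368:420]=1
w&=((a.min(2)>160)&(a.max(2)-a.min(2)<70)).astype('uint8')
q,A,k=quad(w); ap=cv2.approxPolyDP(k,2,True)[:,0]; P=[onz('scene',p,3)[:2] for p in ap]; print(ap.tolist())
print([np.r_[p,q-p,np.rad2deg(np.arctan2(*(q-p)[::-1]))] for p,q in zip(P,np.roll(P,-1,0))])
```

```text
[214 240  39  41 817] [[226, 240], [214, 256], [230, 268], [238, 280], [252, 258]]
[array([527.7, -69.1, -32. ,  22.9, 144.4]), array([ 495.7,  -46.2,  -23.8,  -32.1, -126.5]), array([ 471.9,  -78.4,  -23.7,  -16.2, -145.5]), array([448.2, -94.6,  43.5, -26.7, -31.5]), array([ 491.7, -121.3,   36. ,   52.2,   55.4])]
[203 282  27  27 376] [[214, 282], [208, 290], [213, 297], [209, 297], [209, 301], [203, 299], [218, 308], [229, 292], [222, 286], [224, 284], [221, 286]]
[array([444.3, -47.7, -15.7,  11.3, 144.2]), array([ 428.6,  -36.3,  -13.7,  -10.2, -143.4]), array([414.9, -46.5,  -0. ,   7.8,  90. ]), array([ 414.9,  -38.7,   -7.8,   -0.2, -178.3]), array([407.1, -38.9,   3.9,  11.8,  71.8]), array([ 411. ,  -27.1,  -17.5,  -29.7, -120.4]), array([393.6, -56.8,  31.1, -20.7, -33.6]), array([424.7, -77.5,  11.7,  14. ,  50. ]), array([436.4, -63.5,   3.9,  -3.8, -44.2]), array([440.4, -67.4,  -3.9,   5.8, 124.2]), array([436.4, -61.6,   7.8,  13.9,  60.6])]
[[393, 281], [374, 285], [379, 292], [379, 310], [396, 307], [391, 290]]
[array([449.4, -93.2,  38.2, -25.7, -33.9]), array([ 487.6, -118.9,    6. ,   20.3,   73.6]), array([493.6, -98.6,  34.9,  29.6,  40.3]), array([528.5, -69. , -32.1,  23.5, 143.8]), array([ 496.4,  -45.5,  -25.7,  -36.1, -125.4]), array([ 470.7,  -81.6,  -21.3,  -11.6, -151.4])]
```

Run:
```python
from h import *
state()
p=cmd()[0];print(p)
D=rpy(180,0,145.5)
plan([([442,-48.5,130],D,32)]*3+[([442,-48.5,35],D,32)]*7)
```

```text
t7.80 [444.8 -46.7 228.7] [-179.8    -0.28  140.6 ] gap32.0 grip0.0 [ 0.3  0.2 -0.1] [-13. -16. 108.  -0.  89. -63.]
[442.99971805 -45.99853472 229.98266759]
-0.002,-0.0064,0.25,0,0,-0.0125,-0.25,
-0.002,-0.0064,0.25,0,0,-0.0125,-0.25,
-0.002,-0.0064,0.25,0,0,-0.0125,-0.25,
-0.002,-0.0063,0.4875,0,0,-0.0125,-0.25,
-0.002,-0.0063,0.4875,0,0,-0.0125,-0.25,
-0.002,-0.0063,0.4875,0,0,-0.0125,-0.25,
-0.002,-0.0063,0.4875,0,0,-0.0125,-0.25,
-0.002,-0.0063,0.4875,0,0,-0.0125,-0.25,
-0.002,-0.0063,0.4875,0,0,-0.0125,-0.25,
-0.002,-0.0063,0.4875,0,0,-0.0125,-0.25,
```

Run:
```python
from h import *
s=sense(); save(s['tool_pos'],rpy(*s['tcp_rot']))
D=rpy(180,0,145.5)
plan([([442,-48.5,130],D,32)]*1+[([442,-48.5,35],D,32)]*1)
p,R=cmd(); save(p,D); print(p)
```

```text
0.0013,-0.0069,0.2469,-0.0005,-0.0008,-0.0136,-0.25,
0.0002,-0.0061,0.4844,-0.0005,-0.0008,-0.0136,-0.25,
[441.99336177 -48.48951857  34.99020549]
```

Request:
carry_out:
  increments: [0.0013, -0.0069, 0.2469, -0.0005, -0.0008, -0.0136, -0.25, 0.0013, -0.0069, 0.2469, -0.0005, -0.0008, -0.0136, -0.25, 0.0002, -0.0061, 0.4, -0.0005, -0.0008, -0.0136, -0.25, 0.0002, -0.0061, 0.42, -0.0005, -0.0008, -0.0136, -0.25, 0.0002, -0.0061, 0.44, -0.0005, -0.0008, -0.0136, -0.25, 0.0002, -0.0061, 0.46, -0.0005, -0.0008, -0.0136, -0.25, 0.0002, -0.0061, 0.4844, -0.0005, -0.0008, -0.0136, -0.25, 0.0002, -0.0061, 0.4844, -0.0005, -0.0008, -0.0136, -0.25, 0.0002, -0.0061, 0.4844, -0.0005, -0.0008, -0.0136, -0.25, 0.0002, -0.0061, 0.4844, -0.0005, -0.0008, -0.0136, -0.25]

```text
time: 9.05
tool_pos: [442.4, -48.0, 35.6]
tcp_rot: [180.0, 0.1, 145.6]
ft_force: [-0.2, -0.9, 0.1]
finger_gap: 31.9
grip_force: 0.0
```

Request:
carry_out:
  increments: [0, 0, 0, 0, 0, 0, -1, 0, 0, 0, 0, 0, 0, -1, 0, 0, 0, 0, 0, 0, -1, 0, 0, 0, 0, 0, 0, -1, 0, 0, 0, 0, 0, 0, -1, 0, 0, 0, 0, 0, 0, -1, 0, 0, -0.02, 0, 0, 0, -1, 0, 0, -0.1, 0, 0, 0, -1, 0, 0, -0.2, 0, 0, 0, -1, 0, 0, -0.2, 0, 0, 0, -1]
  force: 70

```text
time: 10.3
tool_pos: [444.4, -48.4, 118.4]
tcp_rot: [179.9, 0.4, 145.6]
ft_force: [0.4, -0.3, -4.4]
finger_gap: 15.1
grip_force: 68.9
```

Run:
```python
from h import *
state()
np.set_printoptions(precision=1,suppress=True)
t=viewer.snapshot('top'); cv2.imwrite('pics/t2.png',t[:,:,::-1]); s=viewer.snapshot('scene'); cv2.imwrite('pics/s2.png',s[:,:,::-1])
k=lambda i:cv2.resize(i,(400,400),interpolation=2)
cv2.imwrite('pics/v2.png',np.hstack([k(t[180:280,350:450]),k(s[225:325,360:460])])[:,:,::-1])
```

```text
t10.30 [444.4 -48.4 118.4] [179.86   0.35 145.55] gap15.1 grip68.9 [ 0.4 -0.3 -4.4] [-13. -12. 117.   0.  75. -68.]
```

View pics/v2.png

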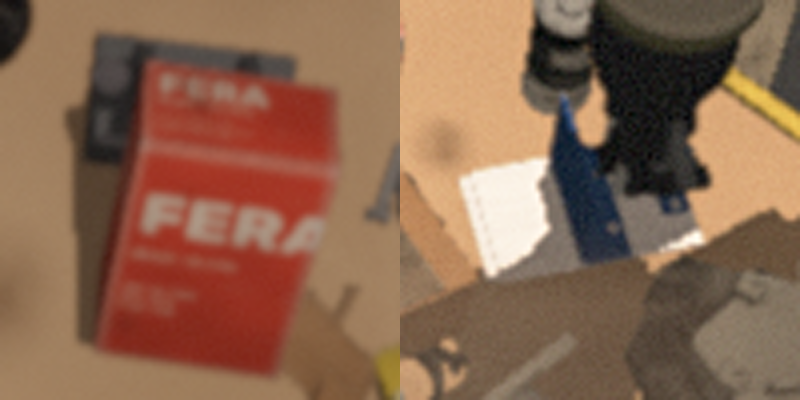

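The carrier hangs level in the grip. The carton leans on its own: front bottom edge about (100,350)-(278,374), ridge (135,148)-(335,178), rear top (147,62)-(338,90) in the left panel. I'll fit its pose from these corners.

Run:
```python
from h import *
from scipy.optimize import least_squares
np.set_printoptions(precision=1,suppress=True)
obs=np.array([(100,350),(278,374),(135,148),(335,178),(147,62),(338,90)])/4+[350-.4,180-.4]
loc=[(-60,45,0),(-60,-45,0),(-60,45,136),(-60,-45,136),(0,45,136),(0,-45,136)]
def pts(v):
    Q=Ro.from_euler('z',v[2],degrees=True)*Ro.from_euler('y',v[3],degrees=True)
    return [Q.apply(l)+[v[0],v[1],0] for l in loc]
f=lambda v:np.ravel([proj('top',p)-o for p,o in zip(pts(v),obs)])
s=least_squares(f,[507,-406,-8.7,36]); print(s.x,s.fun.reshape(-1,2))
h=60*np.sin(np.deg2rad(s.x[3])); print('front edge height',h)
```

```text
[ 513.2 -407.7   -7.9   33.3] [[-1.9  0.2]
 [ 0.4  0.6]
 [ 0.4  0.8]
 [ 1.6  0.3]
 [-1.2 -0.8]
 [ 0.4 -1.2]]
front edge height 32.899253472753
```

Run:
```python
from h import *
from scipy.optimize import least_squares
np.set_printoptions(precision=1,suppress=True)
def sil(f,box,flo=25):
    a=cv2.imread(f).astype(int); m=np.zeros(a.shape[:2],np.uint8); x0,x1,y0,y1=box; m[y0:y1,x0:x1]=1
    m&=((a[...,2]-a[...,1]>38)&(a[...,2]>1.75*a[...,1])).astype('uint8')
    m=cv2.morphologyEx(m,cv2.MORPH_CLOSE,np.ones((7,7)))
    q,A,k=quad(m); return cv2.approxPolyDP(cv2.convexHull(k),1.5,True)[:,0],A
for f,b in(('pics/t2.png',(365,445,185,285)),('pics/s2.png',(235,345,145,260)),('pics/scene0.png',(255,320,150,245)),('pics/top0.png',(365,440,225,290))): p,A=sil(f,b); print(f,A,p.tolist())
s=cv2.imread('pics/s2.png')[150:260,225:345]
cv2.imwrite('pics/sc2.png',cv2.resize(s,None,fx=5,fy=5,interpolation=2))
```

```text
pics/t2.png 3456.0 [[387, 196], [411, 198], [430, 202], [433, 205], [432, 227], [417, 273], [380, 268], [374, 265], [376, 243]]
pics/s2.png 1845.5 [[252, 185], [257, 183], [283, 191], [304, 213], [303, 217], [291, 231], [263, 225], [253, 217], [241, 201]]
pics/scene0.png 1922.0 [[255, 167], [289, 166], [307, 186], [309, 220], [296, 229], [291, 230], [273, 211]]
pics/top0.png 1977.0 [[429, 246], [426, 271], [423, 276], [415, 281], [372, 274], [375, 249], [381, 239], [386, 237], [407, 240]]
```

View pics/sc2.png

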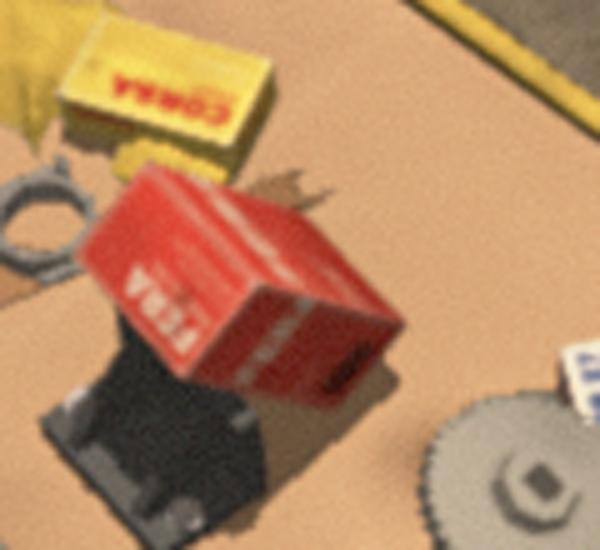

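In the scene crop, the +y side face has corners (330,405) rear bottom, (402,323) front bottom, (263,283) ridge and (187,378) rear top. The far ridge end is at (150,165) and the far rear top at (78,250).

Run:
```python
from h import *
from scipy.optimize import least_squares
np.set_printoptions(precision=1,suppress=True)
t=[((-60,45,0),(100,350)),((-60,-45,0),(280,374)),((-60,45,136),(135,148)),((-60,-45,136),(335,178)),((0,45,136),(147,62)),((0,-45,136),(340,90))]
s=[((0,45,0),(330,405)),((-60,45,0),(402,323)),((-60,45,136),(263,283)),((0,45,136),(187,378)),((-60,-45,136),(150,165)),((0,-45,136),(78,250)),((-60,-45,0),(298,210))]
T2=[('top',l,np.array(o)/4+[349.6,179.6]) for l,o in t]; S2=[('scene',l,np.array(o)/5+[224.6,149.6]) for l,o in s]
def f(v,O):
    Q=Ro.from_euler('z',v[2],degrees=True)*Ro.from_euler('y',v[3],degrees=True)
    return np.ravel([proj(n,Q.apply(l)+[v[0],v[1],0])-o for n,l,o in O])
for O in(T2,S2,T2+S2):
    q=least_squares(lambda v:f(v,O),[507,-406,-8.7,36]); print(q.x,'rms',np.sqrt(np.mean(q.fun**2)))
# upright carton, same method
t=[((0,45,136),(598,226)),((0,-45,136),(742,247)),((-60,-45,136),(733,347)),((-60,45,136),(587,320))]
s=[((-60,-45,136),(240,37)),((-60,45,136),(323,122)),((0,45,136),(250,163)),((0,-45,136),(176,77)),((0,45,0),(262,275)),((-60,45,0),(325,238))]
O=[('top',l,T(*o)) for l,o in t]+[('scene',l,S(*o)) for l,o in s]
q=least_squares(lambda v:f([*v,0],O),[507,-406,-8.7]); print('upright',q.x,'rms',np.sqrt(np.mean(q.fun**2)))
```

```text
[ 513.3 -408.    -7.9   33.2] rms 0.9460787213348527
[ 508.5 -406.3   -7.4   35.7] rms 1.151617119132749
[ 510.1 -407.2   -7.7   34.9] rms 1.170587621954535
upright [ 506.9 -406.4   -9.1] rms 1.145849607816415
```

Run:
```python
from h import *
state()
D=rpy(180,0,145.5); save([441.99,-48.49,114.99],D)
E=rpy(180,0,172)
plan([([430,-60,220],D,0)]*2+[([346,-384,220],E,0)]*8)
plan([([346,-384,150],E,0)]*2+[([346,-384,90],E,0)]*2+[([346,-384,55],E,0)]*2+[([346,-384,42],E,0)]*4)
```

```text
t10.40 [441.6 -47.8 114.5] [180.     0.   145.55] gap15.0 grip68.9 [-0.   1.2 -5. ] [-13. -12. 117.  -0.  75. -68.]
0.0084,-0.0407,-0.2625,0,0,0,-1,
0.0084,-0.0407,-0.2625,0,0,0,-1,
-0.2773,-0.8272,-0.2625,0,0,-0.0736,-1,
-0.2773,-0.8272,-0.2625,0,0,-0.0736,-1,
-0.2773,-0.8272,-0.2625,0,0,-0.0736,-1,
-0.2773,-0.8272,-0.2625,0,0,-0.0736,-1,
-0.2773,-0.8272,-0.2625,0,0,-0.0736,-1,
-0.2773,-0.8272,-0.2625,0,0,-0.0736,-1,
-0.2773,-0.8272,-0.2625,0,0,-0.0736,-1,
-0.2773,-0.8272,-0.2625,0,0,-0.0736,-1,
0,0,0.175,0,0,0,-1,
0,0,0.175,0,0,0,-1,
0,0,0.325,0,0,0,-1,
0,0,0.325,0,0,0,-1,
0,0,0.4125,0,0,0,-1,
0,0,0.4125,0,0,0,-1,
0,0,0.445,0,0,0,-1,
0,0,0.445,0,0,0,-1,
0,0,0.445,0,0,0,-1,
0,0,0.445,0,0,0,-1,
```

Request:
carry_out:
  increments: [0.0084, -0.0407, -0.15, 0, 0, 0, -1, 0.0084, -0.0407, -0.2625, 0, 0, 0, -1, -0.0273, -0.139, -0.2625, 0, 0, -0.0092, -1, -0.063, -0.2373, -0.2625, 0, 0, -0.0184, -1, -0.0987, -0.3356, -0.2625, 0, 0, -0.0276, -1, -0.1344, -0.4339, -0.2625, 0, 0, -0.0368, -1, -0.1701, -0.5322, -0.2625, 0, 0, -0.046, -1, -0.2058, -0.6305, -0.2625, 0, 0, -0.0552, -1, -0.2415, -0.7288, -0.2625, 0, 0, -0.0644, -1, -0.2773, -0.8272, -0.2625, 0, 0, -0.0736, -1]

```text
time: 11.65
tool_pos: [344.9, -383.8, 217.2]
tcp_rot: [179.8, -0.2, 172.1]
ft_force: [0.6, -0.4, -4.6]
finger_gap: 15.0
grip_force: 69.7
```

Request:
carry_out:
  increments: [0, 0, 0, 0, 0, 0, -1, 0, 0, 0.1, 0, 0, 0, -1, 0, 0, 0.2, 0, 0, 0, -1, 0, 0, 0.3, 0, 0, 0, -1, 0, 0, 0.36, 0, 0, 0, -1, 0, 0, 0.4, 0, 0, 0, -1, 0, 0, 0.425, 0, 0, 0, -1, 0, 0, 0.445, 0, 0, 0, -1, 0, 0, 0.445, 0, 0, 0, -1, 0, 0, 0.445, 0, 0, 0, -1]

```text
time: 12.9
tool_pos: [346.7, -384.1, 43.0]
tcp_rot: [-179.9, 0.1, 172.0]
ft_force: [0.4, -0.9, -5.0]
finger_gap: 14.6
grip_force: 69.7
```

Run:
```python
from h import *
state(); print(cmd()[0])
np.set_printoptions(precision=1,suppress=True)
t=viewer.snapshot('top'); cv2.imwrite('pics/t3.png',t[:,:,::-1]); s=viewer.snapshot('scene'); cv2.imwrite('pics/s3.png',s[:,:,::-1])
cv2.imwrite('pics/v3.png',np.hstack([cv2.resize(t[210:330,340:440],(400,480),interpolation=2),cv2.resize(s[130:250,235:335],(400,480),interpolation=2)])[:,:,::-1])
```

```text
t12.90 [ 346.7 -384.1   43. ] [-1.7994e+02  7.0000e-02  1.7204e+02] gap14.6 grip69.7 [ 0.4 -0.9 -5. ] [ -54.    5.  109.    0.   66. -136.]
[ 345.98958117 -384.00265309   41.99      ]
```

View pics/v3.png

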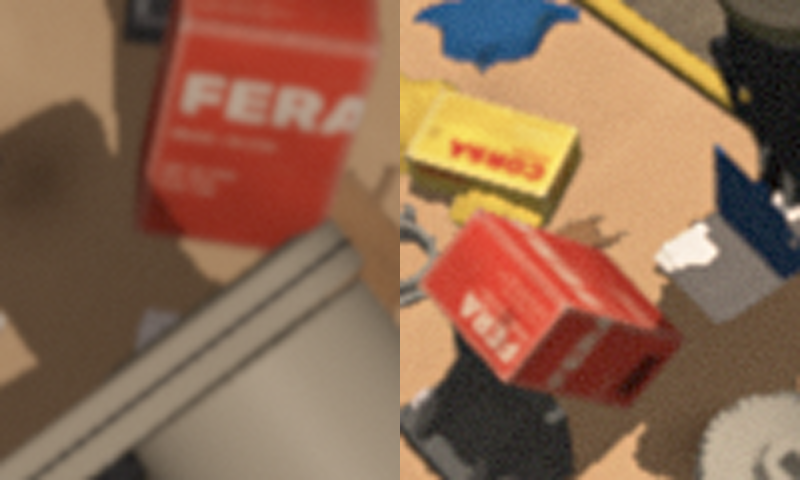

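The top panel shows the blade's left tip corner at about (140,310), with the rest hidden by the arm. The scene panel shows the tip corners at about (655,255) and (720,323), and the carton still leaning with its front +y bottom corner at (680,340).

Run:
```python
from h import *
np.set_printoptions(precision=1,suppress=True)
print(onz('scene',np.array((720,323))-[400,0],9) if 0 else '')
sc=lambda u,v:((u-400)/4+235-.4,v/4+130-.4)
tp=lambda u,v:(u/4+340-.4,v/4+210-.4)
for z in(8,10): print(z,onz('scene',sc(720,323),z)[:2],onz('scene',sc(655,255),z)[:2],onz('top',tp(140,310),z)[:2])
for w in((433.5,-361,9),(423.7,-430,9)): print('nominal',proj('scene',np.array(w)),proj('top',np.array(w)))
# blade tip edge in scene by brightness: grey/white vs tan
a=cv2.imread('pics/s3.png').astype(int); w=np.zeros(a.shape[:2],np.uint8); w[175:215,295:325]=1
w&=((a.max(2)-a.min(2)<35)).astype('uint8'); q,A,k=quad(w); ap=cv2.approxPolyDP(k,1.2,True)[:,0]
print(A,[(p.tolist(),onz('scene',p,9)[:2]) for p in ap])
a=cv2.imread('pics/t3.png').astype(int); w=np.zeros(a.shape[:2],np.uint8); w[278:305,368:400]=1
w&=((a.max(2)-a.min(2)<30)).astype('uint8'); q,A,k=quad(w); ap=cv2.approxPolyDP(k,1.2,True)[:,0]
print(A,[(p.tolist(),onz('top',p,9)[:2]) for p in ap])
```

```text
8 [ 431.5 -361.9] [ 421.6 -427.8] [ 433.9 -361.5]
10 [ 432.4 -360.9] [ 422.6 -426.7] [ 433.8 -361.3]
nominal [314.3 210.8] [374.4 287.3]
nominal [297.1 193.1] [410.1 292.3]
527.5 [([324, 175], array([ 335.2, -419.4])), ([321, 175], array([ 340.5, -425. ])), ([321, 178], array([ 347.6, -418.4])), ([319, 175], array([ 344. , -428.8])), ([314, 175], array([ 352.8, -438.3])), ([314, 183], array([ 371.5, -420.6])), ([301, 191], array([ 412.3, -427.4])), ([300, 194], array([ 420.7, -422.8])), ([304, 201], array([ 429.4, -400.4])), ([313, 210], array([ 433.9, -365. ])), ([316, 210], array([ 428.8, -359.6])), ([324, 205], array([ 404.2, -355.3]))]
116.5 [([399, 281], array([ 445.7, -409. ])), ([393, 283], array([ 441.8, -397.3])), ([386, 289], array([ 430.2, -383.5])), ([377, 287], array([ 434. , -366.1])), ([374, 291], array([ 426.3, -360.1])), ([373, 298], array([ 412.7, -358. ])), ([368, 304], array([ 401.1, -348.1]))]
```

Run:
```python
from h import *
E=rpy(180,0,172); d=np.array([.9903,-.1392,0]); a=np.array([345.99,-384,35.4])
plan([(a+[0,0,2],E,0)]+[(a,E,0)]*2+[(a+d*k,E,0) for k in(12,24,36,48,58,66,70)])
p,_=cmd(); print(p)
plan([(p-[0,0,.5],E,0)]*2+[(p-[0,0,.5],E,34)]*4+[(p+[0,0,60],E,34)]*2+[(p+[-20,0,140],E,34)]*2)
```

```text
0,0,0.0115,0,0,0,-1,
0,0,0.0165,0,0,0,-1,
0,0,0.0165,0,0,0,-1,
-0.03,0,0.0165,0,0,0,-1,
-0.06,0,0.0165,0,0,0,-1,
-0.09,0,0.0165,0,0,0,-1,
-0.12,0,0.0165,0,0,0,-1,
-0.145,0,0.0165,0,0,0,-1,
-0.165,0,0.0165,0,0,0,-1,
-0.175,0,0.0165,0,0,0,-1,
[ 415.30766568 -393.7496095    35.39      ]
0,0,0.0012,0,0,0,-1,
0,0,0.0012,0,0,0,-1,
0,0,0.0012,0,0,0,-0.2,
0,0,0.0012,0,0,0,-0.2,
0,0,0.0012,0,0,0,-0.2,
0,0,0.0012,0,0,0,-0.2,
0,0,-0.15,0,0,0,-0.2,
0,0,-0.15,0,0,0,-0.2,
0.0495,-0.007,-0.35,0,0,0,-0.2,
0.0495,-0.007,-0.35,0,0,0,-0.2,
```

Request:
carry_out:
  increments: [0, 0, 0.0115, 0, 0, 0, -1, 0, 0, 0.0165, 0, 0, 0, -1, 0, 0, 0.0165, 0, 0, 0, -1, -0.03, 0, 0.0165, 0, 0, 0, -1, -0.06, 0, 0.0165, 0, 0, 0, -1, -0.09, 0, 0.0165, 0, 0, 0, -1, -0.12, 0, 0.0165, 0, 0, 0, -1, -0.145, 0, 0.0165, 0, 0, 0, -1, -0.165, 0, 0.0165, 0, 0, 0, -1, -0.175, 0, 0.0165, 0, 0, 0, -1]

```text
time: 14.25
tool_pos: [416.1, -393.4, 35.7]
tcp_rot: [-180.0, 0.0, 172.1]
ft_force: [-4.7, 0.7, 3.5]
finger_gap: 15.1
grip_force: 70.4
```

Request:
carry_out:
  increments: [0, 0, 0.0012, 0, 0, 0, -1, 0, 0, 0.0012, 0, 0, 0, -1, 0, 0, 0.0012, 0, 0, 0, -0.2, 0, 0, 0.0012, 0, 0, 0, -0.2, 0, 0, 0.0012, 0, 0, 0, -0.2, 0, 0, 0.0012, 0, 0, 0, -0.2, 0, 0, -0.075, 0, 0, 0, -0.2, 0, 0, -0.2, 0, 0, 0, -0.2, 0.0495, -0.007, -0.35, 0, 0, 0, -0.2, 0.0495, -0.007, -0.35, 0, 0, 0, -0.2]

```text
time: 15.5
tool_pos: [397.1, -396.2, 182.3]
tcp_rot: [-179.6, 0.5, 172.0]
ft_force: [-0.7, 0.1, -1.0]
finger_gap: 34.4
grip_force: 0.0
```

Run:
```python
from h import *
state(); print(cmd()[0])
for n in('top','scene'): cv2.imwrite(f'pics/{n}4.png',viewer.snapshot(n)[:,:,::-1])
state(); s=sense(); save(s['tool_pos'],rpy(*s['tcp_rot']))
Q=Ro.from_euler('z',-8,degrees=True); ax=Q.apply([0,1,0]); piv=np.array([510,-407,0]); U=rpy(180,0,82)
def pose(th,sh,dx=0): return about(ax,piv,th,piv+Q.apply([-30+dx,0,sh]),U)
p,R=pose(35,198)
print(p); plan([([430,-400,240],R,85)]*3+[(p+[0,0,60],R,85)]*7)
```

```text
t15.50 [ 397.1 -396.2  182.3] [-179.57    0.46  172.01] gap34.4 grip0.0 [-0.7  0.1 -1. ] [ -50.    2.   96.   -0.   81. -132.]
[ 395.31067209 -393.76533664  175.39      ]
t15.60 [ 395.9 -393.9  176.8] [-1.7990e+02  1.2000e-01  1.7202e+02] gap34.4 grip0.0 [-0.7 -1.  -1.1] [ -50.    3.   96.    0.   81. -132.]
[ 598.12749373 -419.38551153  179.39939786]
-0.087,-0.0036,-0.1579,0.0762,0.0766,0.2414,1,
-0.087,-0.0036,-0.1579,0.0762,0.0766,0.2414,1,
-0.087,-0.0036,-0.1579,0.0762,0.0766,0.2414,1,
-0.51,0.0067,-0.1555,0.0762,0.0766,0.2414,1,
-0.51,0.0067,-0.1555,0.0762,0.0766,0.2414,1,
-0.51,0.0067,-0.1555,0.0762,0.0766,0.2414,1,
-0.51,0.0067,-0.1555,0.0762,0.0766,0.2414,1,
-0.51,0.0067,-0.1555,0.0762,0.0766,0.2414,1,
-0.51,0.0067,-0.1555,0.0762,0.0766,0.2414,1,
-0.51,0.0067,-0.1555,0.0762,0.0766,0.2414,1,
```

Request:
carry_out:
  increments: [-0.087, -0.0036, -0.1579, 0.0762, 0.0766, 0.2414, 1, -0.087, -0.0036, -0.1579, 0.0762, 0.0766, 0.2414, 1, -0.087, -0.0036, -0.1579, 0.0762, 0.0766, 0.2414, 1, -0.51, 0.0067, -0.1555, 0.0762, 0.0766, 0.2414, 1, -0.51, 0.0067, -0.1555, 0.0762, 0.0766, 0.2414, 1, -0.51, 0.0067, -0.1555, 0.0762, 0.0766, 0.2414, 1, -0.51, 0.0067, -0.1555, 0.0762, 0.0766, 0.2414, 1, -0.51, 0.0067, -0.1555, 0.0762, 0.0766, 0.2414, 1, -0.51, 0.0067, -0.1555, 0.0762, 0.0766, 0.2414, 1, -0.51, 0.0067, -0.1555, 0.0762, 0.0766, 0.2414, 1]

```text
time: 16.85
tool_pos: [579.5, -408.0, 221.6]
tcp_rot: [-144.4, -0.2, 82.1]
ft_force: [0.4, 0.3, -0.1]
finger_gap: 85.9
grip_force: 0.0
```

```bash
cat >> h.py <<'E'
Q8=Ro.from_euler('z',-8,degrees=True); AX=Q8.apply([0,1,0]); PIV=np.array([510,-407,0.]); U8=rpy(180,0,82)
def pose(th,sh,dx=0): return about(AX,PIV,th,PIV+Q8.apply([-30+dx,0,sh]),U8)
E
python3 - <<'E'
from h import *
viewer.snapshot('top');viewer.snapshot('top')
state(); s=sense(); save(s['tool_pos'],rpy(*s['tcp_rot']))
plan([(*pose(35,198),85)]*3+[(*pose(35,160),85)]*2+[(*pose(35,145),85)]+[(*pose(35,130),85)]+[(*pose(35,118),85)]+[(*pose(35,110),85)]*2)
# carrier/carton check in saved pictures: red silhouette vs before, blue stop
a=cv2.imread('pics/scene4.png').astype(int)
X=Q8.apply([1,0,0]);Y=Q8.apply([0,1,0])
st=np.array([447.1,-398.2,0])
for n in('top','scene'):
    a=cv2.imread(f'pics/{n}4.png').astype(int); m=((a[...,0]>1.35*a[...,2])&(a[...,0]-a[...,2]>20)).astype('uint8')
    e=[proj(n,st+Y*k+[0,0,72]) for k in(35,-35)]
    c=np.mean(e,0).astype(int); w=np.zeros_like(m); w[c[1]-35:c[1]+35,c[0]-35:c[0]+35]=1
    q,A,k=quad(m&w); print(n,'expect stop top',np.round(e,1).tolist(),A,cv2.approxPolyDP(k,1.5,True)[:,0].tolist())
E
```

```text
t16.95 [ 580.7 -409.6  227. ] [-1.450e+02  1.000e-02  8.216e+01] gap85.8 grip0.0 [ 0.6 -0.9  0.3] [-32.  72.   2. -20. 137. -36.]
-0.0184,0.1063,0.0708,0,0.0003,0.0004,1,
-0.0184,0.1063,0.0708,0,0.0003,0.0004,1,
-0.0184,0.1063,0.0708,0,0.0003,0.0004,1,
-0.0182,0.1063,0.1658,0,0.0003,0.0004,1,
-0.0182,0.1063,0.1658,0,0.0003,0.0004,1,
-0.0181,0.1063,0.2033,0,0.0003,0.0004,1,
-0.0181,0.1063,0.2408,0,0.0003,0.0004,1,
-0.018,0.1063,0.2708,0,0.0003,0.0004,1,
-0.018,0.1063,0.2908,0,0.0003,0.0004,1,
-0.018,0.1063,0.2908,0,0.0003,0.0004,1,
top expect stop top [[378.7, 274.3], [416.4, 279.5]] 59.0 [[393, 279], [389, 277], [381, 283], [387, 286], [391, 284]]
scene expect stop top [[307.9, 200.0], [290.1, 181.8]] 229.5 [[293, 185], [294, 199], [308, 214], [316, 211], [314, 208], [311, 209], [309, 207], [310, 203], [303, 196], [304, 193], [299, 192]]
```

Run:
```python
from h import *
plan([(*pose(35,185),85)]+[(*pose(35,165),85)])
```

```text
0,0,-0.1875,0,0,0,1,
0,0,-0.1375,0,0,0,1,
```

Request:
carry_out:
  increments: [-0.0184, 0.1063, 0.1033, 0, 0.0003, 0.0004, 1, -0.0184, 0.1063, 0.1033, 0, 0.0003, 0.0004, 1, -0.0184, 0.1063, 0.1033, 0, 0.0003, 0.0004, 1, -0.0182, 0.1063, 0.1533, 0, 0.0003, 0.0004, 1, -0.0182, 0.1063, 0.1533, 0, 0.0003, 0.0004, 1, -0.0182, 0.1063, 0.1533, 0, 0.0003, 0.0004, 1, -0.0182, 0.1063, 0.1533, 0, 0.0003, 0.0004, 1, -0.0182, 0.1063, 0.1533, 0, 0.0003, 0.0004, 1, -0.0182, 0.1063, 0.1533, 0, 0.0003, 0.0004, 1, -0.0182, 0.1063, 0.1533, 0, 0.0003, 0.0004, 1]

```text
time: 18.2
tool_pos: [581.4, -417.6, 158.5]
tcp_rot: [-145.5, 0.2, 82.1]
ft_force: [-0.7, -0.6, -0.0]
finger_gap: 85.5
grip_force: 0.0
```

Run:
```python
from h import *
state(); print(pose(35,165)[0]); s=sense(); save(s['tool_pos'],rpy(*s['tcp_rot']))
plan([(*pose(35,k),85) for k in(160,154,148,142,136,130,124,118,112,110)])
t=viewer.snapshot('top'); s=viewer.snapshot('scene')
cv2.imwrite('pics/v5.png',np.hstack([cv2.resize(t[160:310,340:490],(400,400),interpolation=2),cv2.resize(s[130:280,220:370],(400,400),interpolation=2)])[:,:,::-1])
```

```text
t18.20 [ 581.4 -417.6  158.5] [-145.53    0.21   82.06] gap85.5 grip0.0 [-0.7 -0.6 -0. ] [-33.  69.  13. -18. 128. -32.]
[ 579.38367755 -416.75123996  152.3673804 ]
0.0014,0.0042,0.0281,0.0015,0.0006,-0.0002,1,
0.0015,0.0041,0.0431,0.0015,0.0006,-0.0002,1,
0.0016,0.004,0.0581,0.0015,0.0006,-0.0002,1,
0.0016,0.0038,0.0731,0.0015,0.0006,-0.0002,1,
0.0017,0.0037,0.0881,0.0015,0.0006,-0.0002,1,
0.0017,0.0035,0.1031,0.0015,0.0006,-0.0002,1,
0.0018,0.0034,0.1181,0.0015,0.0006,-0.0002,1,
0.0018,0.0033,0.1331,0.0015,0.0006,-0.0002,1,
0.0019,0.0031,0.1481,0.0015,0.0006,-0.0002,1,
0.0019,0.0031,0.1531,0.0015,0.0006,-0.0002,1,
```

Run:
```python
from h import *
state(); viewer.snapshot('top'); viewer.snapshot('top'); state(); s=sense(); save(s['tool_pos'],rpy(*s['tcp_rot']))
plan([(*pose(35,k),85) for k in(160,154,148,142,136,130,124,118,112,110)])
```

```text
t18.30 [ 581.3 -417.5  158.5] [-145.52    0.2    82.06] gap85.1 grip0.0 [-0.4 -0.1 -0.1] [-33.  69.  13. -18. 128. -32.]
t18.40 [ 581.3 -417.5  158.6] [-145.52    0.21   82.06] gap85.0 grip0.0 [ 0.   0.4 -0.5] [-33.  69.  13. -18. 128. -32.]
0.0014,0.0046,0.028,0.0015,0.0006,-0.0002,1,
0.0015,0.0044,0.043,0.0015,0.0006,-0.0002,1,
0.0015,0.0043,0.058,0.0015,0.0006,-0.0002,1,
0.0016,0.0042,0.073,0.0015,0.0006,-0.0002,1,
0.0016,0.004,0.088,0.0015,0.0006,-0.0002,1,
0.0017,0.0039,0.103,0.0015,0.0006,-0.0002,1,
0.0017,0.0038,0.118,0.0015,0.0006,-0.0002,1,
0.0018,0.0036,0.133,0.0015,0.0006,-0.0002,1,
0.0018,0.0035,0.148,0.0015,0.0006,-0.0002,1,
0.0019,0.0034,0.153,0.0015,0.0006,-0.0002,1,
```

Request:
carry_out:
  increments: [0.0014, 0.0046, 0.028, 0.0015, 0.0006, -0.0002, 1, 0.0015, 0.0044, 0.043, 0.0015, 0.0006, -0.0002, 1, 0.0015, 0.0043, 0.058, 0.0015, 0.0006, -0.0002, 1, 0.0016, 0.0042, 0.073, 0.0015, 0.0006, -0.0002, 1, 0.0016, 0.004, 0.088, 0.0015, 0.0006, -0.0002, 1, 0.0017, 0.0039, 0.103, 0.0015, 0.0006, -0.0002, 1, 0.0017, 0.0038, 0.118, 0.0015, 0.0006, -0.0002, 1, 0.0018, 0.0036, 0.133, 0.0015, 0.0006, -0.0002, 1, 0.0018, 0.0035, 0.148, 0.0015, 0.0006, -0.0002, 1, 0.0019, 0.0034, 0.153, 0.0015, 0.0006, -0.0002, 1]

```text
time: 19.65
tool_pos: [547.8, -412.3, 107.0]
tcp_rot: [-145.0, -0.0, 82.0]
ft_force: [-1.3, -0.4, 0.1]
finger_gap: 85.4
grip_force: 0.0
```

Run:
```python
from h import *
state(); save(*pose(35,110))
plan([(*pose(35,110),67)]*2+[(*pose(k,110),67) for k in(34,32.5,31,29.5,28,26.5,25,23.5)]);print()
plan([(*pose(k,110),67) for k in np.linspace(22,9,10)]);print()
plan([(*pose(k,110),67) for k in np.linspace(8,-1.5,10)])
```

```text
t19.65 [ 547.8 -412.3  107. ] [-1.4496e+02 -3.0000e-02  8.1990e+01] gap85.4 grip0.0 [-1.3 -0.4  0.1] [-34.  61.  32. -16. 118. -29.]
0,0,0,0,0,0,0.58,
0,0,0,0,0,0,0.58,
0,-0.0048,0.0014,-0.0028,0,0,0.58,
0,-0.0119,0.0035,-0.0069,0,0,0.58,
0,-0.019,0.0059,-0.0111,0,0,0.58,
0,-0.026,0.0085,-0.0153,0,0,0.58,
0,-0.033,0.0112,-0.0194,0,0,0.58,
0,-0.0398,0.0141,-0.0236,0,0,0.58,
0,-0.0466,0.0172,-0.0278,0,0,0.58,
0,-0.0533,0.0205,-0.0319,0,0,0.58,

0,-0.0072,0.002,-0.0042,0,0,0.58,
0,-0.014,0.0042,-0.0082,0,0,0.58,
0,-0.0208,0.0065,-0.0122,0,0,0.58,
0,-0.0276,0.009,-0.0162,0,0,0.58,
0,-0.0342,0.0117,-0.0203,0,0,0.58,
0,-0.0408,0.0145,-0.0243,0,0,0.58,
0,-0.0474,0.0175,-0.0283,0,0,0.58,
0,-0.0538,0.0207,-0.0323,0,0,0.58,
0,-0.0602,0.024,-0.0363,0,0,0.58,
0,-0.0665,0.0275,-0.0403,0,0,0.58,

0,-0.0048,0.0014,-0.0028,0,0,0.58,
0,-0.0098,0.0029,-0.0057,0,0,0.58,
0,-0.0148,0.0045,-0.0087,0,0,0.58,
0,-0.0198,0.0062,-0.0116,0,0,0.58,
0,-0.0247,0.008,-0.0145,0,0,0.58,
0,-0.0296,0.0099,-0.0175,0,0,0.58,
0,-0.0345,0.0119,-0.0204,0,0,0.58,
0,-0.0393,0.0139,-0.0233,0,0,0.58,
0,-0.0441,0.0161,-0.0263,0,0,0.58,
0,-0.0488,0.0183,-0.0292,0,0,0.58,
```

Request:
carry_out:
  increments: [0, 0, 0, 0, 0, 0, 0.58, 0, 0, 0, 0, 0, 0, 0.58, 0, -0.0048, 0.0014, -0.0028, 0, 0, 0.58, 0, -0.0119, 0.0035, -0.0069, 0, 0, 0.58, 0, -0.019, 0.0059, -0.0111, 0, 0, 0.58, 0, -0.026, 0.0085, -0.0153, 0, 0, 0.58, 0, -0.033, 0.0112, -0.0194, 0, 0, 0.58, 0, -0.0398, 0.0141, -0.0236, 0, 0, 0.58, 0, -0.0466, 0.0172, -0.0278, 0, 0, 0.58, 0, -0.0533, 0.0205, -0.0319, 0, 0, 0.58]
  force: 20

```text
time: 20.9
tool_pos: [526.5, -409.4, 113.4]
tcp_rot: [-156.6, 0.0, 82.0]
ft_force: [0.9, 0.1, -0.0]
finger_gap: 67.3
grip_force: 0.1
```

Request:
carry_out:
  increments: [0, -0.0072, 0.002, -0.0042, 0, 0, 0.58, 0, -0.014, 0.0042, -0.0082, 0, 0, 0.58, 0, -0.0208, 0.0065, -0.0122, 0, 0, 0.58, 0, -0.0276, 0.009, -0.0162, 0, 0, 0.58, 0, -0.0342, 0.0117, -0.0203, 0, 0, 0.58, 0, -0.0408, 0.0145, -0.0243, 0, 0, 0.58, 0, -0.0474, 0.0175, -0.0283, 0, 0, 0.58, 0, -0.0538, 0.0207, -0.0323, 0, 0, 0.58, 0, -0.0602, 0.024, -0.0363, 0, 0, 0.58, 0, -0.0665, 0.0275, -0.0403, 0, 0, 0.58]

```text
time: 22.15
tool_pos: [497.6, -405.2, 113.5]
tcp_rot: [-171.1, -0.0, 82.0]
ft_force: [-0.5, -0.2, 0.4]
finger_gap: 67.3
grip_force: 0.1
```

Request:
carry_out:
  increments: [0, -0.0048, 0.0014, -0.0028, 0, 0, 0.58, 0, -0.0098, 0.0029, -0.0057, 0, 0, 0.58, 0, -0.0148, 0.0045, -0.0087, 0, 0, 0.58, 0, -0.0198, 0.0062, -0.0116, 0, 0, 0.58, 0, -0.0247, 0.008, -0.0145, 0, 0, 0.58, 0, -0.0296, 0.0099, -0.0175, 0, 0, 0.58, 0, -0.0345, 0.0119, -0.0204, 0, 0, 0.58, 0, -0.0393, 0.0139, -0.0233, 0, 0, 0.58, 0, -0.0441, 0.0161, -0.0263, 0, 0, 0.58, 0, -0.0441, 0.0161, -0.0263, 0, 0, 0.58]

```text
time: 23.4
tool_pos: [479.1, -402.7, 109.9]
tcp_rot: [179.5, -0.0, 82.0]
ft_force: [-0.5, 1.5, -0.3]
finger_gap: 67.5
grip_force: 0.0
```

Run:
```python
from h import *
state()
t=viewer.snapshot('top'); s=viewer.snapshot('scene'); state()
cv2.imwrite('pics/t6.png',t[:,:,::-1]);cv2.imwrite('pics/s6.png',s[:,:,::-1])
cv2.imwrite('pics/v6.png',np.hstack([cv2.resize(t[190:310,340:440],(400,480),interpolation=2),cv2.resize(s[140:260,235:335],(400,480),interpolation=2)])[:,:,::-1])
```

```text
t23.40 [ 479.1 -402.7  109.9] [ 1.7952e+02 -1.0000e-02  8.1970e+01] gap67.5 grip0.0 [-0.5  1.5 -0.3] [-45.  16.  89.   0.  75. -37.]
t23.50 [ 479.5 -402.8  110. ] [179.54  -0.    81.99] gap67.6 grip0.0 [-0.3 -0.3 -0.2] [-45.  16.  89.   0.  75. -37.]
```

Request:
carry_out:
  increments: [0, 0, 0, 0, 0, 0, 0.58, 0, 0, 0, 0, 0, 0, 0.58, 0, 0, 0, 0, 0, 0, 0.62, 0, 0, 0, 0, 0, 0, 0.66, 0, 0, 0, 0, 0, 0, 0.7, 0, 0, 0, 0, 0, 0, 0.74, 0, 0, 0, 0, 0, 0, 0.8, 0, 0, 0, 0, 0, 0, 0.86, 0, 0, 0, 0, 0, 0, 0.93, 0, 0, 0, 0, 0, 0, 1]

```text
time: 24.75
tool_pos: [479.5, -402.7, 109.9]
tcp_rot: [179.5, -0.0, 82.0]
ft_force: [0.1, 0.7, 0.5]
finger_gap: 85.4
grip_force: 0.0
```

Request:
carry_out:
  increments: [0, 0, 0, 0, 0, 0, 1, 0, 0, 0, 0, 0, 0, 1, 0, 0, -0.03, 0, 0, 0, 1, 0, 0, -0.07, 0, 0, 0, 1, 0, 0, -0.12, 0, 0, 0, 1, 0, 0, -0.18, 0, 0, 0, 1, 0, 0, -0.25, 0, 0, 0, 1, 0, 0, -0.32, 0, 0, 0, 1, -0.2, 0, -0.32, 0, 0, 0, 1, -0.4, 0, -0.32, 0, 0, 0, 1]

```text
time: 26.0
tool_pos: [461.9, -527.8, 241.5]
tcp_rot: [179.4, 0.2, 82.1]
ft_force: [0.4, -0.7, 0.6]
finger_gap: 85.5
grip_force: 0.0
```

Request:
carry_out:
  increments: [-0.2, 0, 0, 0, 0, 0, 1, -0.2, 0, 0, 0, 0, 0, 1, -0.22, -0.25, 0, 0, 0, 0, 1, -0.24, -0.5, 0, 0, 0, 0, 1, -0.24, -0.75, 0, 0, 0, 0, 1, -0.24, -0.75, 0, 0, 0, 0, 1, -0.24, -0.75, 0, 0, 0, 0, 1, -0.24, -0.75, 0, 0, 0, 0, 1, -0.24, -0.75, 0, 0, 0, 0, 1, -0.24, -0.75, 0, 0, 0, 0, 1]

```text
time: 27.25
tool_pos: [151.9, -579.8, 236.1]
tcp_rot: [179.5, 0.0, 82.1]
ft_force: [0.5, 0.0, -0.3]
finger_gap: 85.2
grip_force: 0.0
```

Run:
```python
from h import *
t=viewer.snapshot('top'); s=viewer.snapshot('scene'); state()
cv2.imwrite('pics/t7.png',t[:,:,::-1]);cv2.imwrite('pics/s7.png',s[:,:,::-1])
cv2.imwrite('pics/v7.png',np.hstack([cv2.resize(t[190:310,340:440],(400,480),interpolation=2),cv2.resize(s[140:260,235:335],(400,480),interpolation=2)])[:,:,::-1])
```

```text
t27.35 [ 151.9 -579.6  235.5] [ 1.7953e+02 -1.0000e-02  8.2100e+01] gap85.4 grip0.0 [-0.1  0.1  1.2] [-80.   7.  85.   0.  88. -73.]
```

View pics/v7.png

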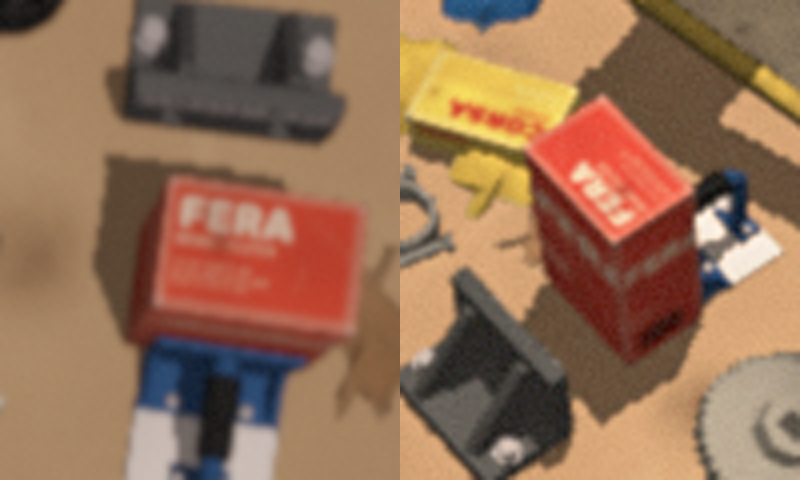

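The carton stands upright on the blade, with its top face at (170,178)-(368,205)-(355,330)-(155,305). The blue stop, at about (150,345)-(310,362), is right in front of it, and the plate and bystanders look undisturbed. I'll check the gap and that it stays steady.

Run:
```python
from h import *
np.set_printoptions(precision=1,suppress=True)
tp=lambda u,v:(u/4+340-.4,v/4+190-.4); sc=lambda u,v:((u-400)/4+235-.4,v/4+140-.4)
t=np.array([onz('top',tp(*p),139)[:2] for p in((170,178),(368,205),(355,330),(155,305))])
s=np.array([onz('scene',sc(*p),139)[:2] for p in((612,242),(530,150),(603,97),(692,185))])
for n,q in(('top',t),('scene',s)):
    d=(q[1]-q[0]+q[2]-q[3]); print(n,'centre',q.mean(0),'yaw',np.rad2deg(np.arctan2(d[0],-d[1]))*-1)
print('stop top',[onz('top',tp(*p),72)[:2] for p in((150,342),(310,360))])
print('carrier rear/right edge in scene',onz('scene',sc(780,247),3)[:2],onz('scene',sc(707,302),3)[:2])
a=cv2.imread('pics/t7.png').astype(int); b=viewer.snapshot('top')[:,:,::-1].astype(int)
print('motion since last picture',np.abs(a-b)[230:320,360:440].mean(),'noise',np.abs(a-b)[100:150,320:400].mean())
# bystanders against the first picture
a0=cv2.imread('pics/top0.png').astype(int); d=(np.abs(cv2.blur(b.astype('uint8'),(3,3)).astype(int)-cv2.blur(a0.astype('uint8'),(3,3))).max(2)>50).astype('uint8')
n,l,st,c=cv2.connectedComponentsWithStats(d); print([x[:5].tolist() for x in st[1:] if x[4]>25])
```

```text
top centre [ 481.6 -403.4] yaw 7.547360451212826
scene centre [ 480.5 -401.2] yaw 8.625642667947236
stop top [array([ 450.4, -360.5]), array([ 442.1, -434.1])]
carrier rear/right edge in scene [ 383.3 -355.4] [ 444.9 -360.4]
motion since last picture 0.934212962962963 noise 1.0125833333333334
[[215, 241, 37, 37, 694], [197, 253, 41, 55, 1182], [374, 275, 41, 43, 1095], [372, 293, 12, 21, 202], [322, 312, 147, 31, 434], [355, 339, 70, 14, 221], [541, 416, 44, 48, 1139], [597, 457, 12, 7, 52], [619, 461, 21, 9, 115], [507, 473, 31, 7, 147], [549, 476, 14, 4, 32]]
```

```bash
python3 -c "
from bench import order
print(order.hand_in())"
```

```text
the job is handed in; nothing more can be done
None
```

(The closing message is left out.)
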